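# Load the slide incubator and close its cover

## Robot

A 6-joint arm with a two-finger parallel gripper is mounted at the origin on a cart in front of the work surface, level with it; the furniture and walls round the work are solid. World frame = base frame: x ahead of the robot, y to its left, z up, the work surface at z = 0. Lengths are in mm, angles in rad, forces in N, time in s.
With the tool pointing down it reaches from about 300 to 775 mm from the base axis. Payload 14.6 kg.
Tool frame: the origin (TCP) lies midway between the tips of the shut fingers; the grasp point (between the pads) lies grasp_offset behind it (grasp_offset is the distance from the TCP to the grasp point, in mm); z points along the fingers, y is the line along which they close (so a half turn about z gives the same grasp; the last joint's range is limited). The gripper opens to 94 mm and grips with 3 to 60 N. Pads are 16 mm wide; open, the fingers measure 119 mm over their backs; the gripper's body (75 mm by 177 mm) begins 78 mm behind the grasp point.
Start: joints at [1.058, 0.3, 1.521, -0, 1.321, -0.067], TCP at [237.145, 496.237, 205.446] pointing down, gripper open.
Joint ranges: [-3.03, 3.03], [-0.79, 2.21], [0.23, 2.52], [-1.04, 4.18], [0, 3.07], [-2.55, 2.55]. Speed limits (rad/s): [2.22, 2.22, 2.57, 3.14, 3.14, 3.14].

## Interface

Orientations are given as [roll, pitch, yaw] about the fixed x, y, z axes, in that order (R = Rz(yaw) Ry(pitch) Rx(roll)).
In Python, from cell import * gives the robot as it stands. The module is installed in compiled form; this text tells all that it offers.
- The arm moves only by the shell command python3 -m jog 'ROWS' [FORCE]. ROWS is JSON, a list of rows, each a list of 3 entries, a list of its own where there are three numbers: the finger opening in mm, from 0 to 94, then the shift along the tool's x, y, z in units of 50 mm (1.0 is 50 mm), then the turn about the tool's z in units of 180 degrees (1.0 is 180 degrees). In form: [[fingers, [dx, dy, dz], twist], ...]. A call has 1 to 20 rows; each row shifts and turns the commanded pose from where the row before left it, along the tool's axes as they then stand; what a row does not reach is not made up. A row lasts 1/10 s, in which the tool goes at most 50 mm and 8.59 degrees, less where a joint would pass 70% of its speed; a pose out of reach is approached as far as the arm can. A call with a number of a shift or a turn outside -1 to 1 is refused whole. A call with a gripper value outside its range is refused whole. The fingers move at their own pace and stop on an object; FORCE is the grip in N (left out, the last holds). Time passes only in rows, so rows that do not move let the fingers close. It gives the time, the measured TCP pose, the force, the opening and the grip force at its end, in the units of the state.
- read_state(): the state, without advancing time (a new reading comes with each control period).
- camera(name): name is "scene" or "top" or "wrist"; returns the picture (400x640x3 uint8, red, green, blue); there is no depth.
- calibration(name): a dict with "mtx" (3x3 intrinsics, pixels), "cam_to_world" (4x4, takes a point from camera to world coordinates); the wrist camera has in their place "hand_eye" (4x4, takes a point from camera to tool coordinates, whose origin is the TCP and whose axes are the flange's). Camera axes: x right, y down, z forward; pixel columns grow to the right and rows downward; lengths in mm; the calibration is good to about 2 mm. A picture is of the moment at which its call begins: read the wrist's pose just before it. calibration takes no time and is no camera call.
- sign_off(): hands the job in; it is judged then, once.
Trained networks look in the newest picture that a camera, given by its name, has taken for a name from the list of things; names that differ only in an ending like _2 or _b are one class to them, and where a whole thing is asked for, a point or a joint stands for the part that bears it (a point fixed in the world has none). Each returns a list of dicts, best first, with "conf" (0 to 1); they miss things now and then, are a little off and sometimes report something else, mostly with a low value. They report only what shows in the picture. A call takes as long as a camera call.
- regions_of(camera, query): "pixels" (400x640 bool, what is visible of it) and "rect" ([centre column, centre row, width, height] in pixels, round what is visible of it).
The state is a dict: "clock": time; "joints": joint angles; "qd": joint speeds; "effort": joint torques, N m; "eef_pos": TCP position; "eef_rot": TCP orientation; "wrist_force": force on the tool from outside, world axes, zero at the start; "moment": the same for the moment, N m; "finger_gap": finger opening in mm; "finger_force": force on a finger pad.
Only numpy, scipy, OpenCV 4.12 (cv2) and the standard library are available. Lean on these libraries where they do the work, as an engineer would, in place of code of your own. Each camera call takes 0.05 s, during which the arm holds its last target. There are 200 camera calls.

## Task

Slide every slide carrier that lies on the bench, blade end first, into a bay of the slide incubator until it is fully home at the back (one carrier to a bay, any bay). Then swing the cover down and press it shut past its catches so that it clicks and stays flat, and only then press the start button all the way in. Leave the other things on the bench where they are.

Things in the scene. Friction and masses are not known exactly. Their poses are not given: they have to be found in the camera images.
- incubator: white slide incubator, fixed, base plate 230 x 262 x 6 mm (x = -140 to 90 mm). Origin: centre of its underside; x runs from its open front to its back, y to its left, z up. Four bays along x, centred at y = -84, -28, 28, 84 mm, floor at z = 6 mm, the base plate's top. Catch posts 70 mm high at both sides of the bridge (x = 19 to 49 mm, y = 117 to 131 mm either side). Control pod 70 x 66 x 30 mm on its left
- bay_mouth (a point): on the incubator's centre line at x = -54 mm, z = 6 mm: front ends of the bays' rails. Each bay is 50 mm wide between rails 6 mm wide whose tops are at z = 17 mm; it is open above from x = -54 to 8 mm
- bridge (a point): on the incubator's centre line at x = 8 mm, z = 20 mm: front lower edge of the white bridge (top at z = 46 mm) that roofs all bays from x = 8 to 56 mm, leaving slots 14 mm high and 48 mm deep. The back stop is at x = 56 mm; a carrier fully home has its origin at x = 0 to 1 mm, its fin still standing out in front of the cover
- cover (a joint): hinged cover, rad: 0 = shut and flat, grows as it opens up and back, at most 1.75. Stiff hinge: stays where left, 1 to 3 N at the front edge swings it. At about 0.29 rad beads on its edges meet sprung balls in the posts, which hold it up; 6 to 10 N down on the tab forces it past them (at about 0.2 rad), and it then snaps down and stays shut.
- cover_axis (a point): middle of the cover's hinge line, which runs along the incubator's y at x = 80, z = 60.5 mm, in mid-thickness of the cover
- cover_tab (a point): upper face of the cover's thumb tab (70 mm wide) in the middle of the front edge, 122 mm from the hinge; the place to press. The cover is a grey frame 6 mm thick with a clear pane, 218 mm wide, reaching 118 mm from the hinge (134 mm at the tab), with a front lip 20 mm deep below it
- carrier_0: slide carrier: white plate 140 x 46 x 8 mm (x = -85 to 55 mm) with a glass slide on it and an upright grip fin (34 mm along x, 12 mm thick along y, from z = 8 to 44 mm) centred at x = -66 mm. Origin: on the underside; x points from the fin to the blade end that goes in first, z up. 0.07 to 0.12 kg. Three or four lie on the bench
- start_button (a joint): push button on the control pod, pressed straight down: 0 = out, 0.006 m = fully in; springs back; needs 4 N
- start_button_top (a point): centre of the button's top face (30 mm diameter)
- carrier_1: slide carrier like carrier_0
- carrier_2: slide carrier like carrier_0
- carrier_3: slide carrier like carrier_0
- tape_roll: bystander: white tape roll lying flat, 60 mm across, 12 mm high
- small_tube: bystander: capped 15 ml tube lying down, 120 mm long, 21 mm thick
- marker: bystander: black marker pen lying down, 130 mm long, 14 mm thick

How it is judged (in metres and radians):
On the way, in this order (a step that is already met when the one before it is completed fails the run):
1. every carrier present lies fully home in a bay, let go (x of carrier_0 in the frame of incubator between -0.004 and 0.006 m and y of carrier_0 in the frame of incubator between -0.11 and 0.11 m and z of carrier_0 in the frame of incubator between 0.003 and 0.01 m and angle between each of carrier_0, carrier_1, carrier_2, carrier_3's own z axis and vertical below 0.1 rad and angle between the x axis of each of carrier_0, carrier_1, carrier_2, carrier_3 and the x axis of incubator, either way round below 0.12 rad and x of carrier_1 in the frame of incubator between -0.004 and 0.006 m and y of carrier_1 in the frame of incubator between -0.11 and 0.11 m and z of carrier_1 in the frame of incubator between 0.003 and 0.01 m and x of carrier_2 in the frame of incubator between -0.004 and 0.006 m and y of carrier_2 in the frame of incubator between -0.11 and 0.11 m and z of carrier_2 in the frame of incubator between 0.003 and 0.01 m and x of carrier_3 in the frame of incubator between -0.004 and 0.006 m and y of carrier_3 in the frame of incubator between -0.11 and 0.11 m and z of carrier_3 in the frame of incubator between 0.003 and 0.01 m and contact force between each of carrier_0, carrier_1, carrier_2, carrier_3 and the fingers below 0.3 N), for 0.2 s.
2. the cover is pressed shut past its catches (value of joint cover below 0.025 rad), for 0.2 s.
3. the start button is pressed fully in with the cover shut (value of joint cover below 0.025 rad and value of joint start_button above 0.0045 m), for 0.05 s.
At the end, for the whole second after the job is handed in: Every carrier present lies flat on the floor of a bay with its origin within 4 mm of home along the incubator's x, the cover is shut (under 0.025 rad) and the start button has been pressed (over 4.5 mm) after that and is out again (x of carrier_0 in the frame of incubator between -0.004 and 0.006 m and y of carrier_0 in the frame of incubator between -0.11 and 0.11 m and z of carrier_0 in the frame of incubator between 0.003 and 0.01 m and angle between each of carrier_0, carrier_1, carrier_2, carrier_3's own z axis and vertical below 0.1 rad and angle between the x axis of each of carrier_0, carrier_1, carrier_2, carrier_3 and the x axis of incubator, either way round below 0.12 rad and x of carrier_1 in the frame of incubator between -0.004 and 0.006 m and y of carrier_1 in the frame of incubator between -0.11 and 0.11 m and z of carrier_1 in the frame of incubator between 0.003 and 0.01 m and x of carrier_2 in the frame of incubator between -0.004 and 0.006 m and y of carrier_2 in the frame of incubator between -0.11 and 0.11 m and z of carrier_2 in the frame of incubator between 0.003 and 0.01 m and x of carrier_3 in the frame of incubator between -0.004 and 0.006 m and y of carrier_3 in the frame of incubator between -0.11 and 0.11 m and z of carrier_3 in the frame of incubator between 0.003 and 0.01 m and value of joint cover below 0.025 rad and value of joint start_button below 0.002 m); the robot touches nothing.
It fails at once if the start button is pressed while the cover is not shut (value of joint start_button above 0.0045 m and value of joint cover above 0.06 rad).
It fails at once if the tape roll, the small tube or the marker is moved by more than 40 mm (distance of any of tape_roll, small_tube, marker from where it was at the start of the episode above 0.04 m).
Of carrier_0, carrier_1, carrier_2, carrier_3 only 3 to 4 are there at a start; the rules pass over those that are not, and their reading is None.
At some moment in a run one of carrier_0, carrier_1, carrier_2, carrier_3 may be knocked a few centimetres aside while the robot is not near it.
Once in a run the grip may slacken for a moment while it holds something.
It also fails if it takes over 208 s, if anything falls off the work surface, if the arm or the gripper's body presses on something with over 40 N, if the wrist force passes 120 N, or if a joint passes its speed limit or range.

## Working session

There is one attempt and no reset: what is moved stays moved. The work goes in short steps, Python scripts to look and compute and a shell command to move; the robot and the scene stay as the last step left them, time stands still between calls to the robot, and variables do not carry over. Pictures are saved under pics/ and viewed, at most 14 in all, crops included, and the job is handed in when it is done.

```bash
mkdir -p pics; python3 - <<'E'
from cell import *
import cv2,numpy as np
s=read_state(); print({k:np.round(v,3).tolist() if not np.isscalar(v) else v for k,v in s.items()})
for n in ["scene","top"]:
    im=camera(n); cv2.imwrite(f"pics/{n}0.png",im[:,:,::-1])
    c=calibration(n); print(n,np.round(c["mtx"],1).tolist(),np.round(c["cam_to_world"],3).tolist())
    for q in ["incubator","carrier_0","cover","start_button","tape_roll","small_tube","marker"]:
        for r in regions_of(n,q): print(q,round(r["conf"],2),np.round(r["rect"]).tolist())
print({k:np.round(v,3).tolist() for k,v in calibration("wrist").items()})
E
```

```text
{'clock': 0.0, 'joints': [1.058, 0.301, 1.522, -0.0, 1.321, -0.067], 'qd': [-0.001, 0.001, 0.002, -0.001, -0.001, -0.002], 'effort': [-0.001, -53.182, -35.273, 0.071, 0.025, -0.0], 'eef_pos': [237.024, 496.036, 204.876], 'eef_rot': [-3.14, -0.0, 2.696], 'wrist_force': [0.532, -0.446, 0.468], 'moment': [0.024, 0.014, 0.016], 'finger_force': 0.0, 'finger_gap': 93.575816436445}
scene [[374.6, 0.0, 319.5], [0.0, 374.6, 201.5], [0.0, 0.0, 1.0]] [[0.719, -0.496, 0.486, 121.543], [-0.694, -0.495, 0.523, -456.47], [-0.019, -0.713, -0.7, 729.201], [0.0, 0.0, 0.0, 1.0]]
incubator 0.95 [397.0, 296.0, 177.0, 193.0]
carrier_0 0.78 [216.0, 200.0, 40.0, 39.0]
carrier_0 0.66 [285.0, 216.0, 41.0, 39.0]
carrier_0 0.62 [264.0, 239.0, 52.0, 46.0]
carrier_0 0.38 [336.0, 251.0, 9.0, 12.0]
cover 0.78 [430.0, 243.0, 108.0, 90.0]
tape_roll 0.74 [277.0, 271.0, 43.0, 38.0]
tape_roll 0.58 [333.0, 174.0, 20.0, 16.0]
small_tube 0.75 [284.0, 156.0, 23.0, 23.0]
small_tube 0.42 [334.0, 252.0, 13.0, 10.0]
marker 0.74 [275.0, 273.0, 47.0, 36.0]
top [[388.9, 0.0, 322.2], [0.0, 388.9, 197.9], [0.0, 0.0, 1.0]] [[-0.013, -0.999, 0.032, 510.311], [-1.0, 0.013, 0.004, 25.539], [-0.005, -0.032, -0.999, 1047.16], [0.0, 0.0, 0.0, 1.0]]
incubator 0.56 [424.0, 206.0, 141.0, 106.0]
incubator 0.34 [284.0, 125.0, 22.0, 23.0]
carrier_0 0.86 [222.0, 244.0, 57.0, 22.0]
carrier_0 0.67 [300.0, 240.0, 56.0, 16.0]
carrier_0 0.62 [290.0, 204.0, 49.0, 16.0]
cover 0.93 [439.0, 164.0, 109.0, 22.0]
cover 0.74 [425.0, 204.0, 139.0, 108.0]
start_button 0.41 [368.0, 208.0, 10.0, 14.0]
tape_roll 0.86 [284.0, 128.0, 22.0, 20.0]
tape_roll 0.55 [423.0, 202.0, 139.0, 104.0]
small_tube 0.81 [215.0, 149.0, 8.0, 40.0]
marker 0.58 [339.0, 253.0, 5.0, 48.0]
{'mtx': [[341.625, 0.0, 315.22], [0.0, 341.625, 201.92], [0.0, 0.0, 1.0]], 'hand_eye': [[0.001, -0.967, -0.254, 72.314], [1.0, 0.001, 0.001, -0.541], [-0.001, -0.254, 0.967, -178.209], [0.0, 0.0, 0.0, 1.0]]}
```

```bash
python3 - <<'E'
import cv2
a=cv2.imread("pics/top0.png")[90:290,170:510]; cv2.imwrite("pics/top0c.png",cv2.resize(a,(800,470),interpolation=cv2.INTER_CUBIC))
a=cv2.imread("pics/scene0.png"); cv2.imwrite("pics/scene0c.png",cv2.resize(a[130:400,160:520],(800,600),interpolation=cv2.INTER_CUBIC))
E
```

```text
(no output)
```

View pics/top0c.png

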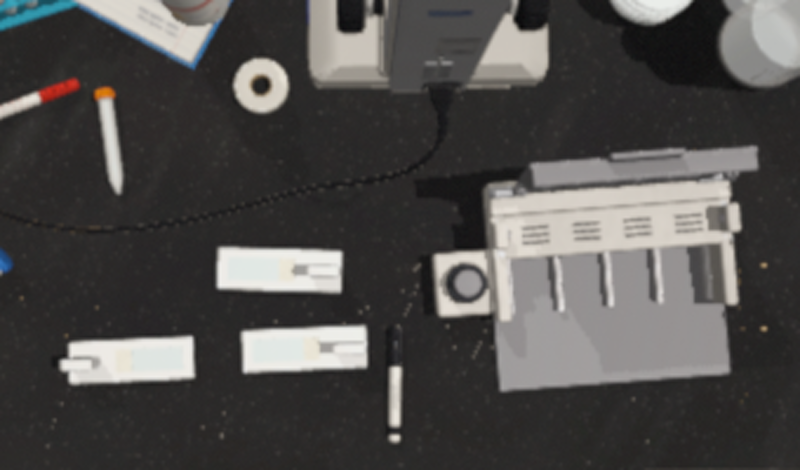

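View pics/scene0c.png

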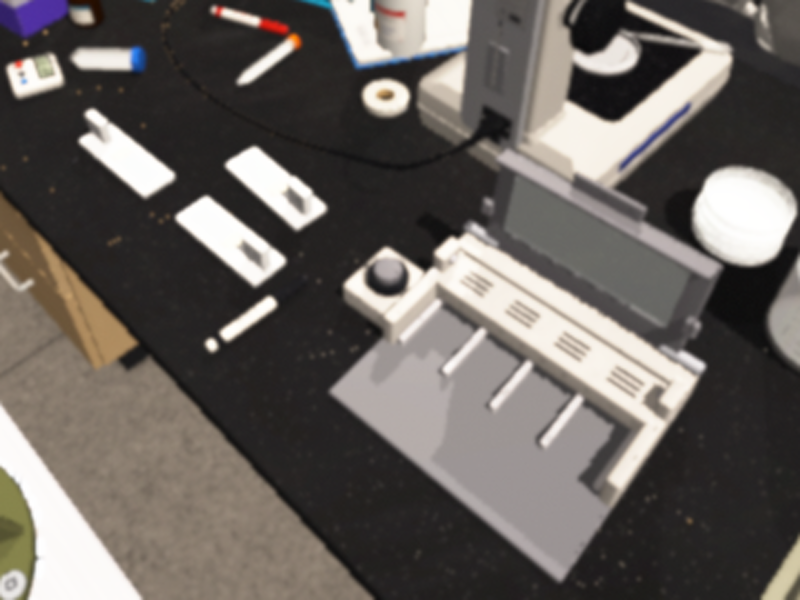

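The top view shows three carriers. One, at crop (132,360), has its fin on the left. The other two, at (280,270) and (305,350), have their fins on the right. The incubator is at (610,290) with the cover open and the button at (466,283). The marker is at (395,385).

```bash
cat > h.py <<'E'
from cell import *
import cv2,numpy as np
from scipy.spatial.transform import Rotation as Rt
from scipy.optimize import minimize
def T(s):
    M=np.eye(4); M[:3,:3]=Rt.from_euler("xyz",s["eef_rot"]).as_matrix(); M[:3,3]=s["eef_pos"]; return M
def cam(name,s=None):
    c=calibration(name); return np.array(c["mtx"]),(np.array(c["cam_to_world"]) if name!="wrist" else T(s or read_state())@np.array(c["hand_eye"]))
def p2w(K,C,uv,z):
    uv=np.atleast_2d(uv).astype(float); d=np.c_[uv,np.ones(len(uv))]@np.linalg.inv(K).T@C[:3,:3].T
    return C[:3,3]+d*((z-C[2,3])/d[:,2])[:,None]
def w2p(K,C,P):
    q=(np.atleast_2d(P)-C[:3,3])@C[:3,:3]; q=q@K.T; return q[:,:2]/q[:,2:]
def pose(x,y,a,P,z0=0):
    c,s=np.cos(a),np.sin(a); P=np.atleast_2d(P); return np.c_[x+c*P[:,0]-s*P[:,1],y+s*P[:,0]+c*P[:,1],P[:,2]+z0]
def box(x0,x1,y0,y1,z0,z1): return np.array([[x,y,z] for x in(x0,x1) for y in(y0,y1) for z in(z0,z1)],float)
CAR=[box(-85,55,-23,23,0,8),box(-83,-49,-6,6,8,44)]
def sil(K,C,boxes,x,y,a,z0=0,S=4):
    m=np.zeros((400,640),np.uint8)
    for b in boxes: cv2.fillConvexPoly(m,np.round(cv2.convexHull(w2p(K,C,pose(x,y,a,b,z0)).astype(np.float32))*16).astype(np.int32),255,cv2.LINE_AA,4)
    return m/255.
def fit(K,C,mask,x,y,a,boxes=CAR,z0=0):
    M=cv2.GaussianBlur(mask.astype(np.float32),(0,0),1)
    f=lambda p:np.abs(cv2.GaussianBlur(sil(K,C,boxes,p[0],p[1],p[2]/100,z0).astype(np.float32),(0,0),1)-M).sum()
    r=minimize(f,[x,y,a*100],method="Nelder-Mead",options=dict(initial_simplex=[[x,y,a*100],[x+8,y,a*100],[x,y+8,a*100],[x,y,a*100+8]],xatol=.05,fatol=.5))
    return r.x[0],r.x[1],r.x[2]/100,r.fun/mask.sum()
E
python3 - <<'E'
from h import *
import cell; print([n for n in dir(cell) if n[0]!='_'], getattr(cell,'grasp_offset',None))
K,C=cam("top"); f=lambda cx,cy,z:np.round(p2w(K,C,[170+cx/2.353,90+cy/2.353],z)).tolist()
print([f(132,360,8),f(280,270,8),f(305,350,8)], "front corners",f(500,390,6),f(730,373,6),"button",f(466,283,35))
print("marker",f(395,440,7),f(395,330,7))
E
```

```text
['Unreachable', 'calibration', 'camera', 'grasp_offset', 'read_state', 'regions_of', 'sign_off'] 18.8
[[[426.0, 288.0, 8.0]], [[526.0, 119.0, 8.0]], [[435.0, 92.0, 8.0]]] front corners [[387.0, -128.0, 6.0]] [[403.0, -389.0, 6.0]] button [[509.0, -89.0, 35.0]]
marker [[332.0, -9.0, 7.0]] [[456.0, -10.0, 7.0]]
```

```bash
python3 -m jog '[[94,[-0.675,-0.334,0],0],[94,[-0.675,-0.334,0],0],[94,[-0.675,-0.334,0],0],[94,[-0.675,-0.334,0],0],[94,[-0.675,-0.334,0],0],[94,[-0.675,-0.334,0],0],[94,[-0.675,-0.334,0],0],[94,[-0.675,-0.334,0],0],[94,[-0.675,-0.334,0],0],[94,[-0.675,-0.334,0],0],[50,[0,0,0],0.045],[50,[0,0,0],0.045],[50,[0,0,0],0.045],[50,[0,0,0],0.045],[50,[0,0,0],0.045],[50,[0,0,0],0.045],[50,[0,0,0],0.045],[50,[0,0,0],0.045],[50,[0,0,0],0],[50,[0,0,0],0]]'
python3 - <<'E'
from h import *
s=read_state(); im=camera("wrist"); K,C=cam("wrist",s); cv2.imwrite("pics/w1.png",im[:,:,::-1])
print(np.round(s["eef_pos"],1),np.round(s["eef_rot"],3))
R=[r for r in regions_of("wrist","carrier_0")]
g=im.min(2)
for r in R: 
    m=r["pixels"]; v,u=np.nonzero(m); w=p2w(K,C,[[u.mean(),v.mean()]],8)[0]
    print(round(r["conf"],2),np.round(r["rect"]),np.round(w),int(m.sum()))
    if r["conf"]>.4:
        for a in(1.57,-1.57): print("  fit",np.round(fit(K,C,m,w[0],w[1]+(-15 if a>0 else 15),a),3))
E
```

```text
clock: 2.8
eef_pos: [469.7, 200.0, 205.5]
eef_rot: [3.142, -0.0, 1.569]
wrist_force: [-0.2, -0.5, -0.3]
finger_gap: 50.2
finger_force: 0.0
[469.7 200.  205.5] [ 3.142 -0.     1.569]
0.72 [272.  89.  54. 148.] [426. 297.   8.] 6175
  fit [4.25629e+02 3.06800e+02 1.60600e+00 7.20000e-02]
  fit [ 4.27004e+02  2.74581e+02 -1.52900e+00  6.40000e-02]
0.7 [287. 262.  48. 110.] [438. 100.   8.] 3953
  fit [4.36676e+02 1.08919e+02 1.60200e+00 1.84000e-01]
  fit [ 4.37592e+02  7.90250e+01 -1.53800e+00  1.30000e-01]
0.56 [363. 249.  49. 126.] [523. 130.   8.] 3463
  fit [5.26939e+02 1.35673e+02 1.53900e+00 4.21000e-01]
  fit [ 5.25022e+02  1.05227e+02 -1.61200e+00  4.45000e-01]
```

View pics/w1.png

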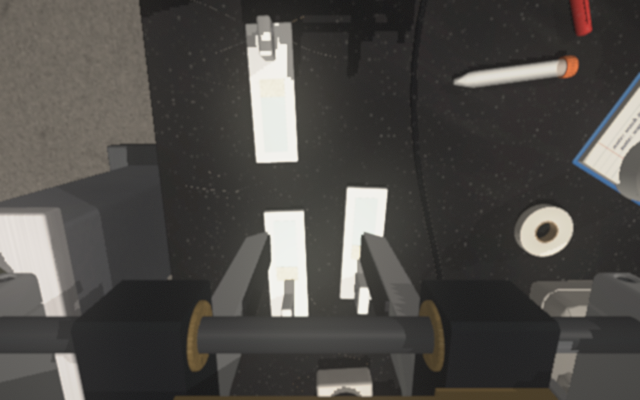

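The wrist view shows carrier A clearly, with its fin at (265,37), while the fingers partly hide the other two. Next I'll look at the incubator.

```bash
python3 -m jog '[[50,[-0.9,-0.11,0],0],[50,[-0.9,-0.11,0],0],[50,[-0.9,-0.11,0],0],[50,[-0.9,-0.11,0],0],[50,[-0.9,-0.11,0],0],[50,[-0.9,-0.11,0],0],[50,[-0.9,-0.11,0],0],[50,[-0.9,-0.11,0],0],[50,[-0.9,-0.11,0],0],[50,[-0.9,-0.11,0],0],[50,[0,0,0],0.047],[50,[0,0,0],0.047],[50,[0,0,0],0.047],[50,[0,0,0],0.047],[50,[0,0,0],0.047],[50,[0,0,0],0.047],[50,[0,0,0],0.047],[50,[0,0,0],0.047],[50,[0,0,0],0.047],[50,[0,0,0],0.047]]'
python3 -m jog '[[50,[0,0,0],0],[50,[0,0,0],0]]'
python3 - <<'E'
from h import *
s=read_state(); im=camera("wrist"); K,C=cam("wrist",s); cv2.imwrite("pics/w2.png",im[:,:,::-1]); np.savez("w2.npz",K=K,C=C)
a=0.061;x0,y0=535,-250
v=im.copy()
for y in(-84,-28,28,84):
    for sd in (-25,25):
        q=w2p(K,C,pose(x0,y0,a,[[-54,y+sd,17],[8,y+sd,17]]))
        cv2.line(v,*[tuple(int(t) for t in p) for p in q],(255,0,0),1)
q=w2p(K,C,pose(x0,y0,a,[[-140,131,6],[-140,-131,6]])); cv2.line(v,*[tuple(int(t) for t in p) for p in q],(0,255,0),1)
v=cv2.resize(v[0:260,140:500],(800,578),interpolation=cv2.INTER_CUBIC); cv2.imwrite("pics/w2c.png",v[:,:,::-1])
E
```

```text
clock: 4.9
eef_pos: [412.0, -249.6, 205.5]
eef_rot: [3.142, -0.0, 0.085]
wrist_force: [-0.5, -1.0, 0.7]
finger_gap: 50.2
finger_force: 0.0
clock: 5.1
eef_pos: [412.0, -249.6, 205.4]
eef_rot: [-3.142, 0.0, 0.094]
wrist_force: [0.4, -0.0, 0.3]
finger_gap: 50.1
finger_force: 0.0
```

View pics/w2c.png

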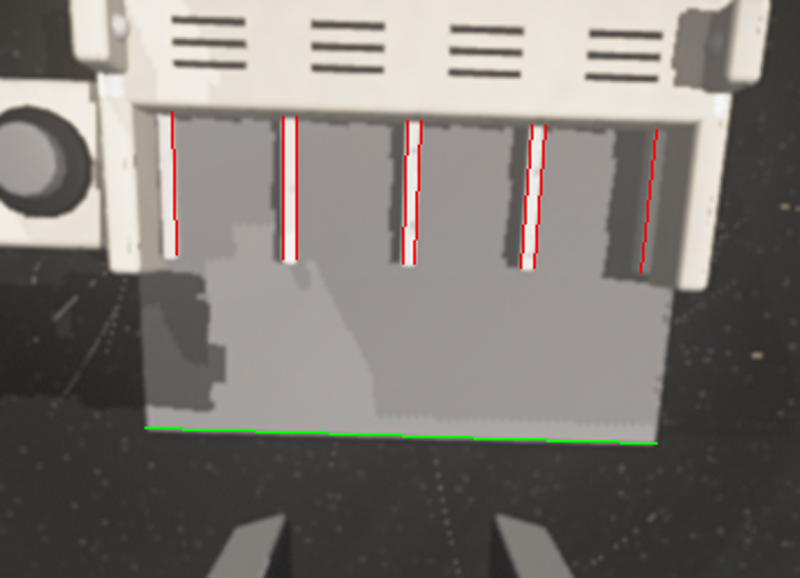

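The estimated incubator pose (535, -250, 0.061) overlays well: the predicted rail edges (red) and front edge (green) lie on the real ones. Now I'll go for carrier A.

```bash
python3 -m jog '[[60,[0,0,0],-0.044],[60,[0,0,0],-0.044],[60,[0,0,0],-0.044],[60,[0,0,0],-0.044],[60,[0,0,0],-0.044],[60,[0,0,0],-0.044],[60,[0,0,0],-0.044],[60,[0,0,0],-0.044],[60,[0,0,0],-0.044],[60,[0,0,0],-0.044],[60,[0,0,0],-0.044],[60,[0,0,0],0]]'
python3 -m jog '[[60,[0.844,0.053,0],0],[60,[0.844,0.053,0],0],[60,[0.844,0.053,0],0],[60,[0.844,0.053,0],0],[60,[0.844,0.053,0],0],[60,[0.844,0.053,0],0],[60,[0.844,0.053,0],0],[60,[0.844,0.053,0],0],[60,[0.844,0.053,0],0],[60,[0.844,0.053,0],0],[60,[0.844,0.053,0],0],[60,[0.844,0.053,0],0],[60,[0.844,0.053,0],0],[60,[0.844,0.053,0],0],[60,[0,0,0],0],[60,[0,0,0],0]]'
python3 - <<'E'
from h import *
s=read_state(); im=camera("wrist"); K,C=cam("wrist",s); 
print(np.round(s["eef_pos"],1),np.round(s["eef_rot"],3))
v=im.copy()
for b in CAR:
    h=cv2.convexHull(w2p(K,C,pose(427,274.6,-1.529,b)).astype(np.float32)).astype(np.int32); cv2.polylines(v,[h],True,(255,0,0),1)
cv2.imwrite("pics/w3.png",v[:,:,::-1])
E
```

```text
clock: 6.35
eef_pos: [412.0, -249.6, 205.5]
eef_rot: [3.142, 0.0, 1.614]
wrist_force: [-0.6, 0.4, -0.4]
finger_gap: 60.0
finger_force: 0.0
clock: 7.95
eef_pos: [426.3, 342.4, 204.9]
eef_rot: [-3.141, 0.001, 1.609]
wrist_force: [0.9, 0.5, -0.5]
finger_gap: 60.1
finger_force: 0.0
[426.3 342.4 204.9] [-3.141e+00  1.000e-03  1.609e+00]
```

View pics/w3.png

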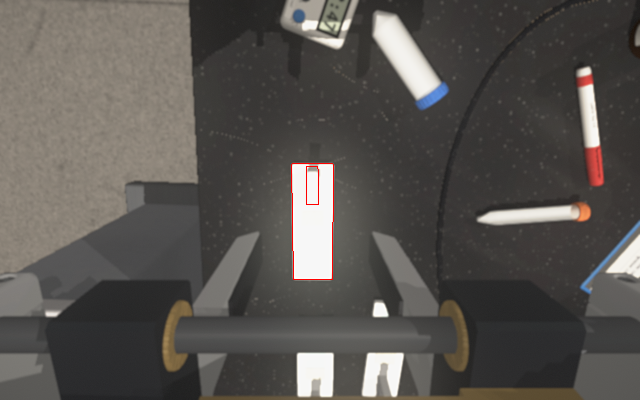

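The fitted outline (plate at (313,220), fin at (313,185)) matches the real carrier. Next: descend, grip and lift.

```bash
python3 -m jog '[[60,[0,-0.04,0.7],0],[60,[0,0,0.7],0],[60,[0,0,0.7],0],[60,[0,0,0.7],0],[60,[0,0,0.6],0],[60,[0,0,0.25],0],[60,[0,0,0.19],0],[60,[0,0,0],0],[0,[0,0,0],0],[0,[0,0,0],0],[0,[0,0,0],0],[0,[0,0,0],0],[0,[0,0,0],0],[0,[0,0,0],0]]' 25
python3 -m jog '[[0,[0,0,0],0],[0,[0,0,0],0],[0,[0,0,-0.2],0],[0,[0,0,-0.3],0],[0,[0,0,-0.5],0],[0,[0,0,-0.4],0],[0,[0,0,0],0],[0,[0,0,0],0]]'
```

```text
clock: 9.4
eef_pos: [424.6, 342.1, 13.5]
eef_rot: [3.142, -0.0, 1.609]
wrist_force: [-0.6, -0.8, 0.7]
finger_gap: 15.4
finger_force: 0.4
clock: 10.2
eef_pos: [424.7, 342.1, 83.9]
eef_rot: [3.141, -0.001, 1.609]
wrist_force: [0.3, 1.1, -1.9]
finger_gap: 11.7
finger_force: 25.0
```

```bash
python3 -m jog '[[0,[-0.715,-0.12,0],0],[0,[-0.715,-0.12,0],0],[0,[-0.715,-0.12,0],0],[0,[-0.715,-0.12,0],0],[0,[-0.715,-0.12,0],0],[0,[-0.715,-0.12,0],0],[0,[-0.715,-0.12,0],0],[0,[-0.715,-0.12,0],0],[0,[-0.715,-0.12,0],0],[0,[-0.715,-0.12,0],0],[0,[-0.715,-0.12,0],0],[0,[-0.715,-0.12,0],0],[0,[-0.715,-0.12,0],0],[0,[-0.715,-0.12,0],0],[0,[-0.715,-0.12,0],0],[0,[-0.715,-0.12,0],0],[0,[0,0,0],0],[0,[0,0,0],0]]'
python3 -m jog '[[0,[0,0,0],-0.0423],[0,[0,0,0],-0.0423],[0,[0,0,0],-0.0423],[0,[0,0,0],-0.0423],[0,[0,0,0],-0.0423],[0,[0,0,0],-0.0423],[0,[0,0,0],-0.0423],[0,[0,0,0],-0.0423],[0,[0,0,0],-0.0423],[0,[0,0,0],-0.0423],[0,[0,0,0],-0.0423],[0,[0,0,0],-0.0423],[0,[0,0,0],0],[0,[0,0,0],0],[0,[0,0,0],0]]'
```

```text
clock: 12.0
eef_pos: [349.7, -233.1, 82.6]
eef_rot: [-3.14, -0.001, 1.607]
wrist_force: [0.0, 0.4, -0.5]
finger_gap: 11.9
finger_force: 25.0
clock: 13.5
eef_pos: [350.4, -232.7, 83.3]
eef_rot: [3.141, -0.0, -3.082]
wrist_force: [-0.4, 0.4, -1.0]
finger_gap: 12.0
finger_force: 25.0
```

```bash
python3 -m jog '[[0,[0,0.01,0.4],0],[0,[0,0,0.4],0],[0,[0,0,0.2],0],[0,[0,0,0.18],0],[0,[0,0,0],0],[0,[0,0,0],0]]'
cat > view.py <<'E'
from h import *
import sys
nm,x,y,w,h,z,inc_y,incx,out=sys.argv[1],*map(int,sys.argv[2:6]),*map(float,sys.argv[6:9]),sys.argv[9]
im=camera(nm); K,C=cam(nm); v=im.copy()
p=pose(535,-250,.061,[[incx,inc_y,0]])[0]
for b in CAR:
    hh=cv2.convexHull(w2p(K,C,pose(p[0],p[1],.061,b,z)).astype(np.float32)).astype(np.int32); cv2.polylines(v,[hh],True,(255,0,0),1)
f=min(800/w,600/h); cv2.imwrite(out,cv2.resize(v[y:y+h,x:x+w],None,fx=f,fy=f,interpolation=cv2.INTER_CUBIC)[:,:,::-1])
E
python3 view.py scene 260 200 260 195 8 28 -115 pics/s1.png
```

```text
clock: 14.1
eef_pos: [350.6, -232.8, 24.8]
eef_rot: [-3.141, 0.0, -3.08]
wrist_force: [0.1, -0.1, 0.1]
finger_gap: 11.8
finger_force: 25.0
```

View pics/s1.png

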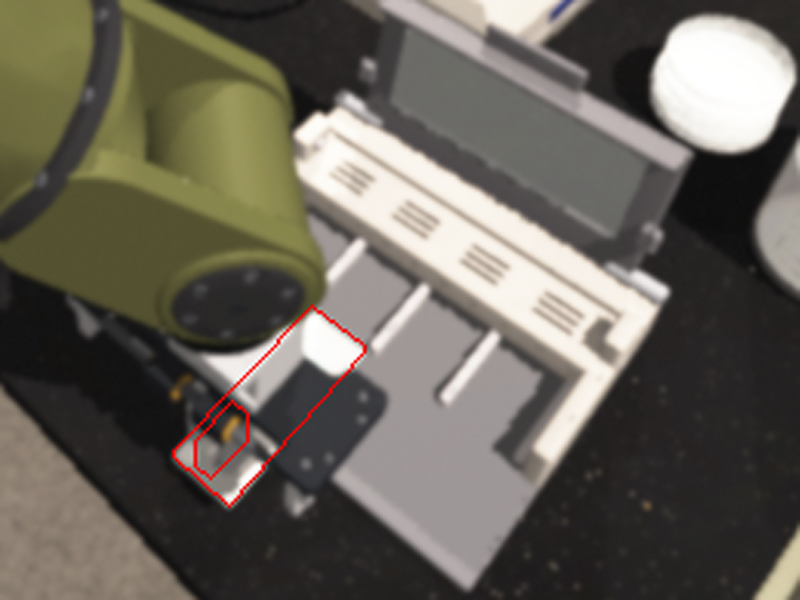

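The carrier hangs level and aligned: its blade end at (335,340) lies on the predicted outline, just in front of the bay. Now I'll lower and slide it in.

```bash
python3 -m jog '[[0,[0,0,0.08],0],[0,[-0.2,0,0],0],[0,[-0.2,0,0],0],[0,[-0.2,0,0],0],[0,[0,0,0],0],[0,[0,0,0],0]]'
python3 -m jog '[[0,[-0.2,0,0],0],[0,[-0.2,0,0],0],[0,[-0.2,0,0],0],[0,[-0.2,0,0],0],[0,[0,0,0],0],[0,[0,0,0],0]]'
```

```text
clock: 14.75
eef_pos: [380.7, -230.7, 20.4]
eef_rot: [-3.141, 0.0, -3.079]
wrist_force: [0.3, 1.1, 0.6]
finger_gap: 11.9
finger_force: 25.0
clock: 15.35
eef_pos: [420.5, -228.2, 20.4]
eef_rot: [3.142, 0.0, -3.079]
wrist_force: [-0.2, 0.5, 1.3]
finger_gap: 12.0
finger_force: 25.0
```

```bash
python3 -m jog '[[0,[-0.2,0.01,0],0],[0,[-0.2,0,0],0],[0,[-0.2,0,0],0],[0,[-0.12,0,0],0],[0,[0,0,0],0]]'
python3 -m jog '[[0,[-0.06,0,0],0],[0,[-0.06,0,0],0],[0,[-0.06,0,0],0],[0,[0,0,0],0]]'
```

```text
clock: 15.85
eef_pos: [456.9, -225.5, 20.3]
eef_rot: [-3.142, 0.0, -3.079]
wrist_force: [-0.6, 0.0, -0.0]
finger_gap: 11.8
finger_force: 25.0
clock: 16.25
eef_pos: [465.4, -225.0, 20.5]
eef_rot: [-3.142, 0.0, -3.08]
wrist_force: [-0.1, -0.0, 0.6]
finger_gap: 11.6
finger_force: 25.0
```

```bash
python3 -m jog '[[0,[-0.04,0,0],0],[0,[-0.04,0,0],0],[0,[0,0,0],0]]'; python3 -m jog '[[0,[-0.03,0,0],0],[0,[-0.03,0,0],0],[0,[0,0,0],0]]'
```

```text
clock: 16.55
eef_pos: [466.9, -224.8, 19.8]
eef_rot: [3.14, -0.005, -3.08]
wrist_force: [-16.0, -3.4, 4.1]
finger_gap: 11.8
finger_force: 25.0
clock: 16.85
eef_pos: [468.8, -224.6, 19.5]
eef_rot: [3.14, -0.008, -3.08]
wrist_force: [-22.8, -3.6, 6.9]
finger_gap: 11.6
finger_force: 25.0
```

```bash
python3 -m jog '[[0,[0.02,0,0],0],[26,[0,0,0],0],[26,[0,0,0],0],[26,[0,0,0],0],[26,[0,0,0],0],[26,[0,0,-0.5],0],[26,[0,0,-0.9],0],[26,[0,0,-0.9],0],[26,[0,0,-0.9],0],[26,[0,0,-0.8],0],[26,[0,0,0],0]]'
python3 view.py scene 260 200 260 195 6 28 0 pics/s2.png
```

```text
clock: 17.95
eef_pos: [472.7, -225.4, 226.0]
eef_rot: [-3.137, 0.008, -3.079]
wrist_force: [0.9, -0.4, -0.2]
finger_gap: 26.0
finger_force: 0.0
```

View pics/s2.png

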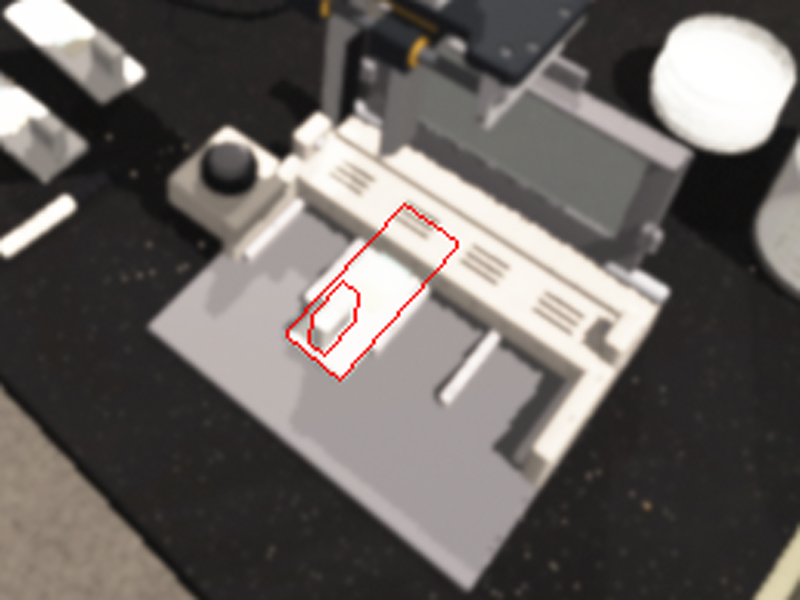

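Carrier A is home: its plate and fin match the predicted outline at (370,290). Now I'll look at the other two.

```bash
python3 -m jog '[[60,[-0.067,0.754,0],0],[60,[-0.067,0.754,0],0],[60,[-0.067,0.754,0],0],[60,[-0.067,0.754,0],0],[60,[-0.067,0.754,0],0],[60,[-0.067,0.754,0],0],[60,[-0.067,0.754,0],0],[60,[0,0,0],0.0433],[60,[0,0,0],0.0433],[60,[0,0,0],0.0433],[60,[0,0,0],0.0433],[60,[0,0,0],0.0433],[60,[0,0,0],0.0433],[60,[0,0,0],0.0433],[60,[0,0,0],0.0433],[60,[0,0,0],0.0433],[60,[0,0,0],0.0433],[60,[0,0,0],0.0433],[60,[0,0,0],0.0433]]'
python3 -m jog '[[60,[0,0,0],0],[60,[0,0,0],0]]'
cat > look.py <<'E'
from h import *
import sys
s=read_state(); im=camera("wrist"); K,C=cam("wrist",s); v=im.copy()
print(np.round(s["eef_pos"],1),np.round(s["eef_rot"],3))
for r in regions_of("wrist","carrier_0"):
    if r["conf"]<.4: continue
    m=r["pixels"]; vv,u=np.nonzero(m); w=p2w(K,C,[[u.mean(),vv.mean()]],8)[0]
    if w[1]<-100: continue
    p=fit(K,C,m,w[0],w[1]+15,1.57); print(round(r["conf"],2),np.round(p,3),"fin -68:",np.round(pose(*p[:3],[[-68,0,0]])[0,:2],1))
    for b in CAR: cv2.polylines(v,[cv2.convexHull(w2p(K,C,pose(*p[:3],b)).astype(np.float32)).astype(np.int32)],True,(255,0,0),1)
cv2.imwrite(sys.argv[1],v[:,:,::-1])
E
python3 look.py pics/w4.png
```

```text
clock: 19.9
eef_pos: [477.7, 40.2, 218.8]
eef_rot: [-3.139, 0.0, 1.566]
wrist_force: [-0.7, 0.5, 0.0]
finger_gap: 60.4
finger_force: 0.0
clock: 20.1
eef_pos: [477.9, 40.2, 219.5]
eef_rot: [-3.14, 0.0, 1.575]
wrist_force: [-0.4, 0.3, -0.1]
finger_gap: 60.3
finger_force: 0.0
[477.9  40.2 219.5] [-3.14   0.     1.575]
0.92 [4.35984e+02 1.07793e+02 1.60900e+00 8.50000e-02] fin -68: [438.6  39.8]
0.63 [5.26408e+02 1.35002e+02 1.53000e+00 8.60000e-02] fin -68: [523.6  67.1]
```

View pics/w4.png

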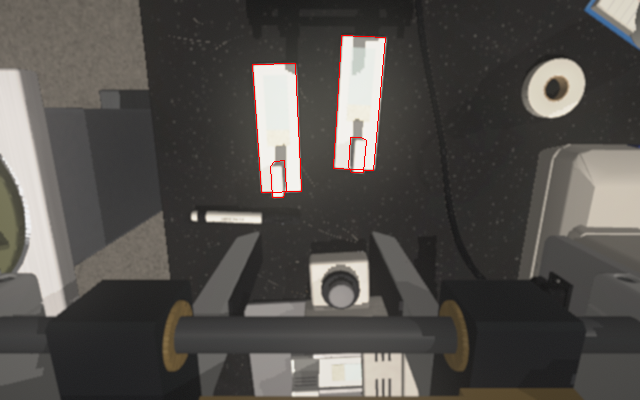

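Both carriers are clearly fitted: fins at (278,180) and (358,155), with the marker at (230,217). Next I'll grasp the left one, C.

```bash
python3 -m jog '[[60,[0,-0.786,0],0],[60,[0,0,0.7],-0.011],[60,[0,0,0.7],0],[60,[0,0,0.7],0],[60,[0,0,0.7],0],[60,[0,0,0.7],0],[60,[0,0,0.42],0],[60,[0,0,0.2],0],[60,[0,0,0],0],[0,[0,0,0],0],[0,[0,0,0],0],[0,[0,0,0],0],[0,[0,0,0],0],[0,[0,0,0],0],[0,[0,0,0],0],[0,[0,0,0],0],[0,[0,0,0],0]]' 25
python3 -m jog '[[0,[0,0,-0.2],0],[0,[0,0,-0.3],0],[0,[0,0,-0.5],0],[0,[0,0,-0.4],0],[0,[0,0,0],0],[0,[0,0,0],0]]'
```

```text
clock: 21.9
eef_pos: [438.9, 40.2, 14.5]
eef_rot: [-3.142, -0.0, 1.606]
wrist_force: [0.5, -0.7, 2.8]
finger_gap: 11.7
finger_force: 25.0
clock: 22.5
eef_pos: [438.8, 40.2, 84.4]
eef_rot: [3.141, 0.0, 1.606]
wrist_force: [-0.9, -1.1, -0.5]
finger_gap: 11.9
finger_force: 25.0
```

```bash
python3 -m jog '[[0,[-0.637,-0.158,0],0],[0,[-0.637,-0.158,0],0],[0,[-0.637,-0.158,0],0],[0,[-0.637,-0.158,0],0],[0,[-0.637,-0.158,0],0],[0,[-0.637,-0.158,0],0],[0,[-0.637,-0.158,0],0],[0,[-0.637,-0.158,0],0],[0,[-0.637,-0.158,0],0],[0,[-0.637,-0.158,0],0],[0,[-0.637,-0.158,0],0],[0,[-0.637,-0.158,0],0],[0,[0,0,0],0],[0,[0,0,0],0]]'
python3 -m jog '[[0,[0,0,0],0.0447],[0,[0,0,0],0.0447],[0,[0,0,0],0.0447],[0,[0,0,0],0.0447],[0,[0,0,0],0.0447],[0,[0,0,0],0.0447],[0,[0,0,0],0.0447],[0,[0,0,0],0.0447],[0,[0,0,0],0.0447],[0,[0,0,0],0.0447],[0,[0,0,0],0.0447],[0,[0,0,0],0],[0,[0,0,0],0],[0,[0,0,0],0]]'
cat > inc.py <<'E'
from h import *
s=read_state(); d=np.array(s["eef_pos"][:2])-[535,-250]; c,q=np.cos(.061),np.sin(.061)
print("inc x,y",round(d[0]*c+d[1]*q,1),round(-d[0]*q+d[1]*c,1),"z",round(s["eef_pos"][2],1),"yaw err",round((s["eef_rot"][2]-.061+np.pi/2)%np.pi-np.pi/2,4),np.round(s["wrist_force"],1))
E
python3 inc.py
```

```text
clock: 23.9
eef_pos: [356.8, -344.8, 83.1]
eef_rot: [-3.14, -0.002, 1.604]
wrist_force: [0.3, -0.1, -1.2]
finger_gap: 12.0
finger_force: 25.0
clock: 25.3
eef_pos: [357.5, -344.7, 84.3]
eef_rot: [-3.141, 0.0, 0.065]
wrist_force: [-0.3, -0.3, -1.2]
finger_gap: 11.8
finger_force: 25.0
inc x,y -182.9 -83.7 z 84.3 yaw err 0.0038 [-0.3 -0.3 -1.2]
```

```bash
python3 -m jog '[[0,[0,0,0.4],0.001],[0,[0,0,0.4],0],[0,[0,0,0.3],0],[0,[0,0,0.15],0],[0,[0,0,0],0],[0,[0.2,0,0],0],[0,[0.2,0,0],0],[0,[0.2,0,0],0],[0,[0,0,0],0],[0,[0,0,0],0]]'; python3 inc.py
python3 -m jog '[[0,[0.2,0,0],0],[0,[0.2,0,0],0],[0,[0.2,0,0],0],[0,[0.2,0,0],0],[0,[0,0,0],0],[0,[0,0,0],0]]'; python3 inc.py
```

```text
clock: 26.3
eef_pos: [387.8, -343.3, 22.0]
eef_rot: [3.141, -0.0, 0.059]
wrist_force: [-0.2, 0.8, -0.6]
finger_gap: 12.1
finger_force: 25.0
inc x,y -152.6 -84.1 z 22.0 yaw err -0.0024 [-0.2  0.8 -0.6]
clock: 26.9
eef_pos: [427.7, -341.0, 21.9]
eef_rot: [3.141, -0.0, 0.058]
wrist_force: [0.0, 1.1, -1.3]
finger_gap: 11.9
finger_force: 25.0
inc x,y -112.7 -84.3 z 21.9 yaw err -0.0027 [ 0.   1.1 -1.3]
```

```bash
python3 -m jog '[[0,[0.2,0.005,0],0],[0,[0.2,0,0],0],[0,[0.2,0,0],0],[0,[0.2,0,0],0],[0,[0,0,0],0],[0,[0,0,0],0]]'; python3 inc.py
python3 -m jog '[[0,[0.04,0,0],0],[0,[0.04,0,0],0],[0,[0.04,0,0],0],[0,[0,0,0],0]]'; python3 inc.py
```

```text
clock: 27.5
eef_pos: [467.8, -338.5, 21.8]
eef_rot: [-3.141, -0.001, 0.058]
wrist_force: [2.9, 5.4, -1.4]
finger_gap: 11.8
finger_force: 25.0
inc x,y -72.5 -84.3 z 21.8 yaw err -0.003 [ 2.9  5.4 -1.4]
clock: 27.9
eef_pos: [470.9, -338.3, 21.4]
eef_rot: [-3.139, 0.005, 0.058]
wrist_force: [-17.6, 4.6, 5.3]
finger_gap: 11.7
finger_force: 25.0
inc x,y -69.4 -84.2 z 21.4 yaw err -0.0035 [-17.6   4.6   5.3]
```

```bash
python3 -m jog '[[0,[0.04,0,0],0],[0,[0,0,0],0],[26,[0,0,0],0],[26,[0,0,0],0],[26,[0,0,0],0],[26,[0,0,0],0],[26,[0,0,-0.5],0],[26,[0,0,-0.9],0],[26,[0,0,-0.9],0],[26,[0,0,-0.9],0],[26,[0,0,-0.8],0],[26,[0,0,0],0]]'
python3 view.py scene 260 200 260 195 6 -84 0 pics/s3.png
```

```text
clock: 29.1
eef_pos: [476.8, -339.6, 228.1]
eef_rot: [3.135, -0.007, 0.058]
wrist_force: [0.1, 0.2, 0.0]
finger_gap: 25.8
finger_force: 0.0
```

View pics/s3.png

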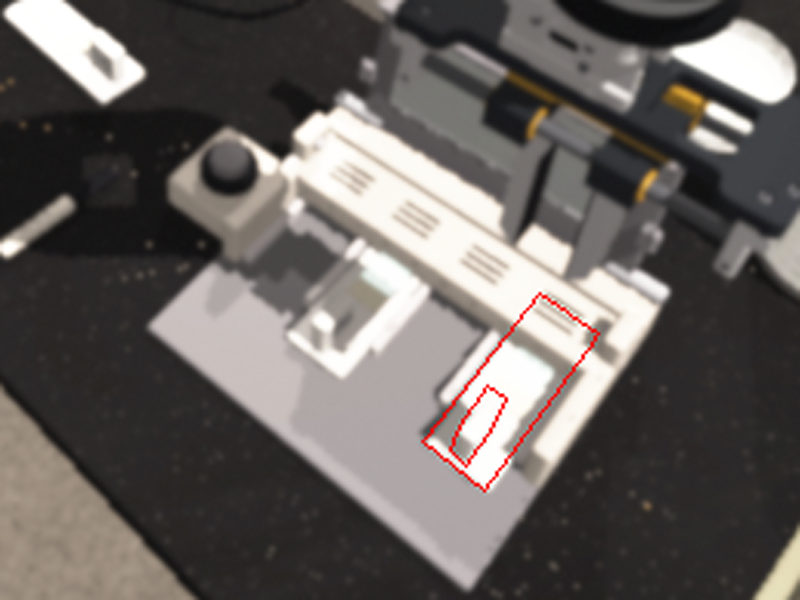

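Carrier C is home in the rightmost bay: its front edge at (455,465) lies on the outline. Now carrier B.

```bash
python3 -m jog '[[60,[0.044,-0.758,0],0],[60,[0.044,-0.758,0],0],[60,[0.044,-0.758,0],0],[60,[0.044,-0.758,0],0],[60,[0.044,-0.758,0],0],[60,[0.044,-0.758,0],0],[60,[0.044,-0.758,0],0],[60,[0.044,-0.758,0],0],[60,[0.044,-0.758,0],0],[60,[0.044,-0.758,0],0],[60,[0,0,0],-0.047],[60,[0,0,0],-0.047],[60,[0,0,0],-0.047],[60,[0,0,0],-0.047],[60,[0,0,0],-0.047],[60,[0,0,0],-0.047],[60,[0,0,0],-0.047],[60,[0,0,0],-0.047],[60,[0,0,0],-0.047],[60,[0,0,0],-0.047]]'
python3 -m jog '[[60,[0,0,0],0],[60,[0,0,0],0],[60,[0,0,0],0]]'; python3 look.py pics/w5.png
```

```text
clock: 31.15
eef_pos: [475.0, 41.1, 220.6]
eef_rot: [-3.14, 0.0, 1.54]
wrist_force: [0.3, -0.1, 0.3]
finger_gap: 60.4
finger_force: 0.0
clock: 31.45
eef_pos: [475.2, 41.1, 221.5]
eef_rot: [-3.141, 0.0, 1.531]
wrist_force: [0.4, 0.4, -0.0]
finger_gap: 59.6
finger_force: 0.0
[475.2  41.1 221.5] [-3.141  0.     1.531]
0.88 [5.26380e+02 1.34611e+02 1.52900e+00 8.60000e-02] fin -68: [523.5  66.7]
```

```bash
python3 -m jog '[[60,[0.275,0.472,0],0],[60,[0.275,0.472,0],0],[60,[0,0,0.7],0],[60,[0,0,0.7],0],[60,[0,0,0.7],0],[60,[0,0,0.7],0],[60,[0,0,0.7],0],[60,[0,0,0.45],0],[60,[0,0,0.2],0],[60,[0,0,0],0],[0,[0,0,0],0],[0,[0,0,0],0],[0,[0,0,0],0],[0,[0,0,0],0],[0,[0,0,0],0],[0,[0,0,0],0],[0,[0,0,0],0],[0,[0,0,0],0]]' 25
python3 -m jog '[[0,[0,0,-0.2],0],[0,[0,0,-0.3],0],[0,[0,0,-0.5],0],[0,[0,0,-0.4],0],[0,[0,0,0],0],[0,[0,0,0],0]]'
```

```text
clock: 33.35
eef_pos: [523.5, 66.9, 14.5]
eef_rot: [3.142, 0.0, 1.534]
wrist_force: [-0.8, -0.5, 2.6]
finger_gap: 11.9
finger_force: 25.0
clock: 33.95
eef_pos: [523.4, 66.8, 84.4]
eef_rot: [3.141, 0.0, 1.534]
wrist_force: [0.1, -0.4, -2.1]
finger_gap: 12.1
finger_force: 25.0
```

```bash
python3 -m jog '[[0,[-0.658,-0.284,0],0],[0,[-0.658,-0.284,0],0],[0,[-0.658,-0.284,0],0],[0,[-0.658,-0.284,0],0],[0,[-0.658,-0.284,0],0],[0,[-0.658,-0.284,0],0],[0,[-0.658,-0.284,0],0],[0,[-0.658,-0.284,0],0],[0,[-0.658,-0.284,0],0],[0,[-0.658,-0.284,0],0],[0,[-0.658,-0.284,0],0],[0,[0,0,0],0],[0,[0,0,0],0]]'
python3 -m jog '[[0,[0,0,0],0.0469],[0,[0,0,0],0.0469],[0,[0,0,0],0.0469],[0,[0,0,0],0.0469],[0,[0,0,0],0.0469],[0,[0,0,0],0.0469],[0,[0,0,0],0.0469],[0,[0,0,0],0.0469],[0,[0,0,0],0.0469],[0,[0,0,0],0.0469],[0,[0,0,0],0],[0,[0,0,0],0],[0,[0,0,0],0]]'
python3 inc.py
```

```text
clock: 35.25
eef_pos: [353.6, -289.0, 83.5]
eef_rot: [-3.14, -0.001, 1.533]
wrist_force: [0.3, 0.1, -0.3]
finger_gap: 11.7
finger_force: 25.0
clock: 36.55
eef_pos: [354.4, -288.7, 84.3]
eef_rot: [-3.141, 0.0, 0.065]
wrist_force: [-0.4, 0.5, -1.1]
finger_gap: 11.8
finger_force: 25.0
inc x,y -182.7 -27.6 z 84.3 yaw err 0.0041 [-0.4  0.5 -1.1]
```

```bash
python3 -m jog '[[0,[0,0,0.4],0.001],[0,[0,0,0.4],0],[0,[0,0,0.3],0],[0,[0,0,0.15],0],[0,[0,0,0],0],[0,[0.2,0,0],0],[0,[0.2,0,0],0],[0,[0.2,0,0],0],[0,[0,0,0],0],[0,[0,0,0],0]]'; python3 inc.py
python3 -m jog '[[0,[0.2,0,0],0],[0,[0.2,0,0],0],[0,[0.2,0,0],0],[0,[0.2,0,0],0],[0,[0,0,0],0],[0,[0,0,0],0]]'; python3 inc.py
```

```text
clock: 37.55
eef_pos: [384.6, -287.3, 22.0]
eef_rot: [3.141, -0.0, 0.059]
wrist_force: [-0.0, 0.3, -0.4]
finger_gap: 11.9
finger_force: 25.0
inc x,y -152.4 -28.0 z 22.0 yaw err -0.0024 [-0.   0.3 -0.4]
clock: 38.15
eef_pos: [424.4, -285.0, 21.8]
eef_rot: [3.142, -0.0, 0.058]
wrist_force: [1.0, 1.4, -0.3]
finger_gap: 11.8
finger_force: 25.0
inc x,y -112.6 -28.2 z 21.8 yaw err -0.0027 [ 1.   1.4 -0.3]
```

```bash
python3 -m jog '[[0,[0.2,0.005,0],0],[0,[0.2,0,0],0],[0,[0.2,0,0],0],[0,[0.2,0,0],0],[0,[0,0,0],0],[0,[0,0,0],0]]'; python3 inc.py
python3 -m jog '[[0,[0.04,0,0],0],[0,[0.04,0,0],0],[0,[0.04,0,0],0],[0,[0,0,0],0]]'; python3 inc.py
```

```text
clock: 38.75
eef_pos: [465.1, -282.5, 21.9]
eef_rot: [-3.141, -0.001, 0.058]
wrist_force: [2.4, 5.1, -1.9]
finger_gap: 11.5
finger_force: 25.0
inc x,y -71.8 -28.2 z 21.9 yaw err -0.0028 [ 2.4  5.1 -1.9]
clock: 39.15
eef_pos: [467.8, -282.3, 21.2]
eef_rot: [-3.139, 0.006, 0.058]
wrist_force: [-20.8, 2.2, 5.8]
finger_gap: 12.0
finger_force: 25.0
inc x,y -69.0 -28.2 z 21.2 yaw err -0.0031 [-20.8   2.2   5.8]
```

```bash
python3 -m jog '[[0,[0.04,0,0],0],[0,[0,0,0],0],[26,[0,0,0],0],[26,[0,0,0],0],[26,[0,0,0],0],[26,[0,0,0],0],[26,[0,0,-0.5],0],[26,[0,0,-0.9],0],[26,[0,0,-0.9],0],[26,[-0.6,0,-0.9],0],[26,[-0.9,0,-0.8],0],[26,[-0.9,0,0],0],[26,[-0.9,0,0],0],[0,[0,0,0],0],[0,[0,0,0],0]]'
cat > cov.py <<'E'
from h import *
import sys
def cpts(th,B):
    u,y,t=B.T; return pose(535,-250,.061,np.c_[80-u*np.cos(th)+t*np.sin(th),y,60.5+u*np.sin(th)+t*np.cos(th)])
BX=[box(0,118,-109,109,-3,3),box(112,118,-109,109,-20,3),box(118,134,-35,35,-3,3)]
def theta(nm,out):
    im=camera(nm); K,C=cam(nm); best=None
    R=regions_of(nm,"cover")
    for r in R[:2]:
        m=r["pixels"].astype(float); L=[]
        for th in np.arange(0,1.76,.02):
            q=np.zeros((400,640),np.uint8)
            for b in BX: cv2.fillConvexPoly(q,cv2.convexHull(w2p(K,C,cpts(th,b)).astype(np.float32)).astype(np.int32),1)
            L.append(((q*m).sum()/np.maximum(q,m).sum(),th))
        L.sort(reverse=True); print(nm,round(r["conf"],2),[(round(a,2),round(b,2)) for a,b in L[:4]]); best=max(best or L[0],L[0])
    v=im.copy()
    if best:
        for b in BX: cv2.polylines(v,[cv2.convexHull(w2p(K,C,cpts(best[1],b)).astype(np.float32)).astype(np.int32)],True,(255,0,0),1)
    for y in(28,-28,-84):
        p=pose(535,-250,.061,[[0,y,0]])[0]
        for b in CAR: cv2.polylines(v,[cv2.convexHull(w2p(K,C,pose(p[0],p[1],.061,b,6)).astype(np.float32)).astype(np.int32)],True,(0,255,0),1)
    x,y,w,h=(260,180,280,210) if nm=="scene" else (330,130,200,150)
    f=800/w; cv2.imwrite(out,cv2.resize(v[y:y+h,x:x+w],None,fx=f,fy=f,interpolation=cv2.INTER_CUBIC)[:,:,::-1])
theta(*sys.argv[1:3])
E
python3 cov.py scene pics/c1.png; python3 cov.py top pics/c1t.png; python3 inc.py
```

```text
clock: 40.65
eef_pos: [317.2, -291.9, 212.4]
eef_rot: [3.14, -0.001, 0.056]
wrist_force: [0.1, -0.6, 0.2]
finger_gap: 13.2
finger_force: 0.0
scene 0.62 [(np.float64(0.81), np.float64(1.62)), (np.float64(0.8), np.float64(1.64)), (np.float64(0.8), np.float64(1.66)), (np.float64(0.79), np.float64(1.6))]
top 0.85 [(np.float64(0.92), np.float64(1.66)), (np.float64(0.86), np.float64(1.64)), (np.float64(0.86), np.float64(1.68)), (np.float64(0.79), np.float64(1.7))]
inc x,y -219.1 -28.1 z 211.6 yaw err -0.0022 [-0.   0.4  0.1]
```

View pics/c1.png

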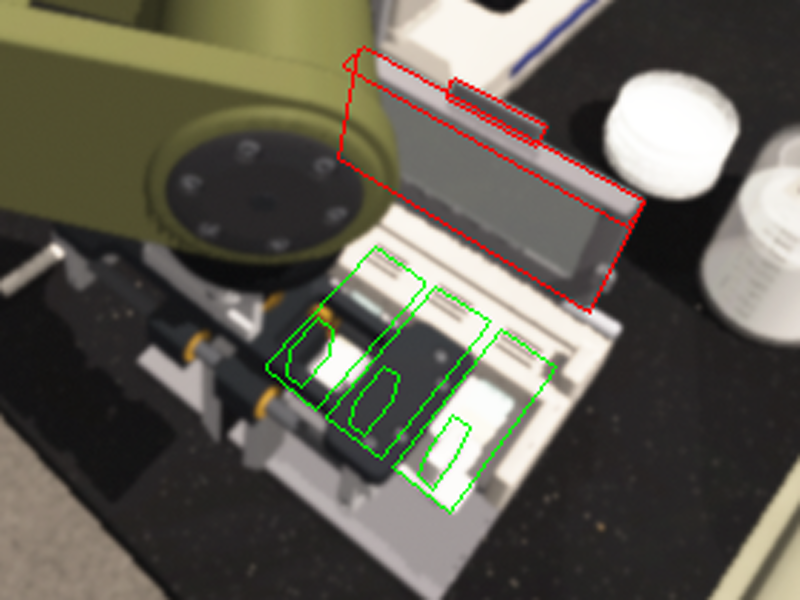

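The cover fit is good at about 1.66 rad; the gripper hides two of the bays for now. I'll turn the tool half round, then go over and behind the cover.

```bash
python3 -m jog '[[0,[0,0,-0.4],-0.0477],[0,[0,0,-0.4],-0.0477],[0,[0,0,0],-0.0477],[0,[0,0,0],-0.0477],[0,[0,0,0],-0.0477],[0,[0,0,0],-0.0477],[0,[0,0,0],-0.0477],[0,[0,0,0],-0.0477],[0,[0,0,0],-0.0477],[0,[0,0,0],-0.0477],[0,[0,0,0],-0.0477],[0,[0,0,0],-0.0477],[0,[0,0,0],-0.0477],[0,[0,0,0],-0.0477],[0,[0,0,0],-0.0477],[0,[0,0,0],-0.0477],[0,[0,0,0],-0.0477],[0,[0,0,0],-0.0477],[0,[0,0,0],-0.0477],[0,[0,0,0],-0.0477]]'
python3 -m jog '[[0,[0,0,0],-0.0477],[0,[0,0,0],0],[0,[0,0,0],0]]'; python3 cov.py top pics/c2t.png;python3 inc.py
```

```text
clock: 42.85
eef_pos: [317.9, -291.4, 251.5]
eef_rot: [3.141, -0.0, 3.062]
wrist_force: [-0.1, -0.2, 0.0]
finger_gap: 0.5
finger_force: 0.0
clock: 43.15
eef_pos: [317.6, -291.4, 251.6]
eef_rot: [3.141, -0.0, -3.082]
wrist_force: [0.2, 0.6, 1.5]
finger_gap: 0.5
finger_force: 0.0
top 0.63 [(np.float64(0.92), np.float64(1.66)), (np.float64(0.88), np.float64(1.64)), (np.float64(0.85), np.float64(1.68)), (np.float64(0.79), np.float64(1.62))]
inc x,y -219.6 -28.1 z 251.7 yaw err -0.001 [-0.3  0.6  0.1]
```

View pics/c2t.png

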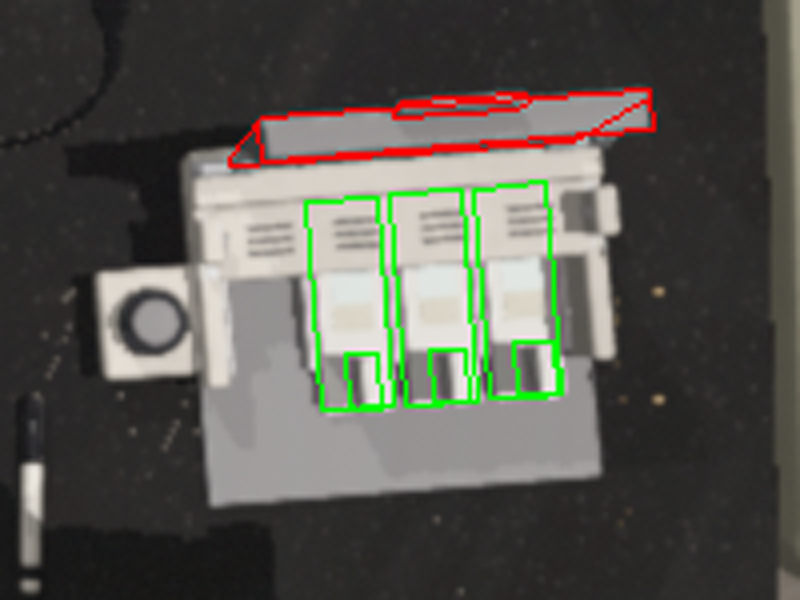

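The top view shows all three carriers level and home in their bays, with front edges near y≈405. The cover is open along the top. I'll move behind it.

```bash
python3 -m jog '[[0,[-0.68,0.0165,0],0],[0,[-0.68,0.0165,0],0],[0,[-0.68,0.0165,0],0],[0,[-0.68,0.0165,0],0],[0,[-0.68,0.0165,0],0],[0,[-0.68,0.0165,0],0],[0,[-0.68,0.0165,0],0],[0,[-0.68,0.0165,0],0],[0,[-0.68,0.0165,0],0],[0,[-0.68,0.0165,0],0],[0,[0,0,0],0],[0,[0,0,0],0]]'; python3 inc.py
python3 -m jog '[[0,[0,0,0.3],0],[0,[0,0,0.5],0],[0,[0,0,0.5],0],[0,[0,0,0.4],0],[0,[0,0,0],0],[0,[0,0,0],0]]'; python3 inc.py
```

```text
clock: 44.45
eef_pos: [656.1, -261.6, 250.6]
eef_rot: [3.141, -0.001, -3.08]
wrist_force: [-0.7, -0.5, 0.1]
finger_gap: 0.6
finger_force: 0.0
inc x,y 120.1 -19.0 z 250.6 yaw err 0.001 [-0.7 -0.5  0.1]
clock: 45.05
eef_pos: [655.6, -262.2, 168.2]
eef_rot: [-3.141, 0.001, -3.08]
wrist_force: [0.5, -0.0, -0.3]
finger_gap: 0.2
finger_force: 0.0
inc x,y 119.7 -19.6 z 168.2 yaw err 0.0009 [ 0.5 -0.  -0.3]
```

```bash
python3 -m jog '[[0,[0.2,0,0.08],0],[0,[0.2,0,0.08],0],[0,[0.26,0,0],0],[0,[0.26,0,0.01],0],[0,[0,0,0],0]]'; python3 inc.py
python3 -m jog '[[0,[0.285,0,0.08],0],[0,[0.285,0,0.09],0],[0,[0,0,0],0]]'; python3 inc.py
python3 cov.py scene pics/c3.png
```

```text
clock: 45.55
eef_pos: [609.7, -265.3, 160.6]
eef_rot: [-3.14, 0.002, -3.08]
wrist_force: [-0.3, 0.1, -0.3]
finger_gap: 0.2
finger_force: 0.0
inc x,y 73.6 -19.8 z 160.6 yaw err 0.001 [-0.3  0.1 -0.3]
clock: 45.85
eef_pos: [581.4, -266.9, 151.0]
eef_rot: [-3.141, 0.001, -3.079]
wrist_force: [0.9, -0.4, 1.2]
finger_gap: 0.8
finger_force: 0.0
inc x,y 45.3 -19.7 z 151.0 yaw err 0.0012 [ 0.9 -0.4  1.2]
scene 0.91 [(np.float64(0.9), np.float64(1.06)), (np.float64(0.84), np.float64(1.08)), (np.float64(0.81), np.float64(1.04)), (np.float64(0.78), np.float64(1.1))]
```

The cover follows the finger as planned (1.06 rad), so I'll continue.

```bash
python3 -m jog '[[0,[0.25,0,0.17],0],[0,[0.25,0,0.17],0],[0,[0.135,0,0.145],0],[0,[0.135,0,0.145],0],[0,[0.154,0,0.254],0],[0,[0,0,0],0],[0,[0,0,0],0]]'; python3 inc.py
python3 cov.py scene pics/c4.png
```

```text
clock: 46.65
eef_pos: [535.5, -269.4, 105.5]
eef_rot: [3.141, -0.001, -3.079]
wrist_force: [-0.1, 0.3, 0.7]
finger_gap: 0.3
finger_force: 0.0
inc x,y -0.7 -19.4 z 105.5 yaw err 0.0021 [-0.1  0.3  0.7]
scene 0.58 [(np.float64(0.87), np.float64(0.4)), (np.float64(0.86), np.float64(0.44)), (np.float64(0.86), np.float64(0.42)), (np.float64(0.85), np.float64(0.38))]
```

```bash
python3 -m jog '[[0,[0,0,-0.4],0],[0,[0.35,0.2,0],0],[0,[0.36,0.19,0],0],[0,[0,0,0.2],0],[0,[0.02,0,0.2],0],[0,[0.02,0,0.12],0],[0,[0,0,0],0]]'; python3 inc.py
python3 -m jog '[[0,[0.01,0,0.06],0],[0,[0.01,0,0.06],0],[0,[0.01,0,0.06],0],[0,[0,0,0],0]]'; python3 inc.py
```

```text
clock: 47.45
eef_pos: [496.9, -252.4, 98.4]
eef_rot: [3.141, -0.001, -3.079]
wrist_force: [0.8, 0.1, -0.3]
finger_gap: 0.9
finger_force: 0.0
inc x,y -38.2 -0.1 z 98.4 yaw err 0.0021 [ 0.8  0.1 -0.3]
clock: 47.85
eef_pos: [495.6, -252.7, 90.9]
eef_rot: [-3.141, 0.0, -3.078]
wrist_force: [-2.2, 0.1, 4.6]
finger_gap: 0.7
finger_force: 2.0
inc x,y -39.5 -0.3 z 90.9 yaw err 0.0021 [-2.2  0.1  4.6]
```

```bash
python3 -m jog '[[0,[0.02,0,0.06],0],[0,[0.02,0,0.06],0],[0,[0,0,0],0]]'; python3 inc.py
python3 -m jog '[[0,[0.01,0,0.08],0],[0,[0,0,0.08],0],[0,[0,0,0],0]]'; python3 inc.py
```

```text
clock: 48.15
eef_pos: [493.9, -252.8, 84.7]
eef_rot: [-3.141, 0.001, -3.078]
wrist_force: [-0.1, -0.8, 1.2]
finger_gap: 0.2
finger_force: 0.2
inc x,y -41.2 -0.2 z 84.7 yaw err 0.0021 [-0.1 -0.8  1.2]
clock: 48.45
eef_pos: [492.7, -252.4, 75.9]
eef_rot: [3.141, -0.001, -3.078]
wrist_force: [-0.0, 0.6, -0.7]
finger_gap: 0.4
finger_force: 0.0
inc x,y -42.4 0.2 z 75.9 yaw err 0.0022 [-0.   0.6 -0.7]
```

```bash
python3 -m jog '[[0,[0,0,0.08],0],[0,[0,0,0.08],0],[0,[0,0,0.06],0],[0,[0,0,0.04],0],[0,[0,0,0],0]]'; python3 inc.py
python3 -m jog '[[0,[0,0,0.03],0],[0,[0,0,0],0],[0,[0,0,0],0],[0,[0,0,0],0]]'; python3 inc.py; python3 cov.py top pics/c5.png
python3 - <<'E'
from h import *
for n in ("top","scene"):
    camera(n)
    K,C=cam(n)
    for r in regions_of(n,"start_button"): print(n,round(r["conf"],2),np.round(r["rect"],1).tolist(),np.round(p2w(K,C,[r["rect"][:2]],40),1).tolist())
E
```

```text
clock: 48.95
eef_pos: [492.8, -252.5, 63.7]
eef_rot: [3.141, -0.0, -3.078]
wrist_force: [-2.1, 1.2, 2.7]
finger_gap: 0.5
finger_force: 1.3
inc x,y -42.2 0.0 z 63.7 yaw err 0.0022 [-2.1  1.2  2.7]
clock: 49.35
eef_pos: [493.0, -252.6, 63.4]
eef_rot: [-3.141, 0.0, -3.078]
wrist_force: [-7.7, 4.0, 18.2]
finger_gap: 0.6
finger_force: 8.9
inc x,y -42.1 -0.0 z 63.4 yaw err 0.0023 [-7.7  4.  18.2]
top 0.76 [(np.float64(0.68), np.float64(0.86)), (np.float64(0.68), np.float64(0.92)), (np.float64(0.68), np.float64(0.9)), (np.float64(0.68), np.float64(0.88))]
top 0.44 [368.1, 210.4, 10.9, 12.3] [[508.3, -88.2, 40.0]]
top 0.33 [216.6, 148.5, 8.1, 43.2] [[674.4, 303.5, 40.0]]
```

View pics/c4.png

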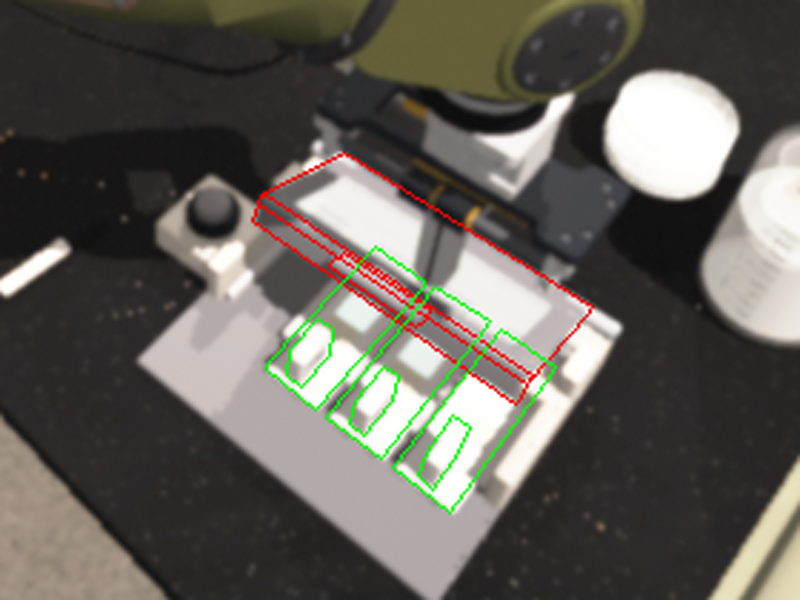

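The cover is down flat: the fingertip at z=63.4 rests on its top face. The image, taken just before, shows all three carriers home. Next: lift off, check the cover stays shut, and go above the button.

```bash
python3 -m jog '[[0,[0,0,-0.4],0],[0,[0,0,-0.5],0],[0,[0,0,-0.5],0],[0,[-0.104,0.651,0],0],[0,[-0.104,0.651,0],0],[0,[-0.104,0.651,0],0],[0,[-0.104,0.651,0],0],[0,[-0.104,0.651,0],0],[0,[0,0,0],0],[0,[0,0,0],0]]'
python3 - <<'E'
from h import *
d=np.load("w2.npz")
for z in(32,36,40,44): print(z,np.round(p2w(d["K"],d["C"],[[151.3,72.9]],z),1), np.round(p2w(*cam("top"),[[368.1,210.4]],z),1))
E
python3 cov.py scene pics/c6.png
```

```text
clock: 50.65
eef_pos: [508.7, -88.3, 132.1]
eef_rot: [-3.141, 0.0, -3.077]
wrist_force: [-0.1, -0.8, 0.2]
finger_gap: 0.6
finger_force: 0.0
32 [[507.9 -82.   32. ]] [[508.2 -89.2  32. ]]
36 [[507.7 -83.8  36. ]] [[508.3 -88.7  36. ]]
40 [[507.4 -85.6  40. ]] [[508.3 -88.2  40. ]]
44 [[507.1 -87.5  44. ]] [[508.3 -87.8  44. ]]
scene 0.79 [(np.float64(0.96), np.float64(0.0)), (np.float64(0.95), np.float64(0.02)), (np.float64(0.94), np.float64(0.04)), (np.float64(0.93), np.float64(0.06))]
scene 0.61 [(np.float64(0.45), np.float64(0.0)), (np.float64(0.45), np.float64(0.04)), (np.float64(0.45), np.float64(0.02)), (np.float64(0.45), np.float64(0.06))]
```

View pics/c6.png

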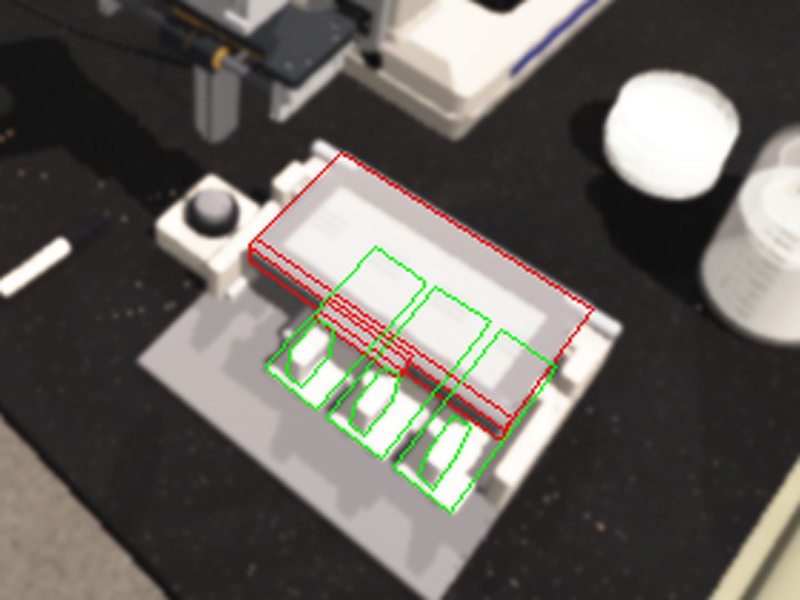

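The cover stays shut (fit 0.0 rad) and all carriers match home. Now I'll press the button.

```bash
python3 -m jog '[[0,[0,0,0.5],0],[0,[0,0,0.5],0],[0,[0,0,0.4],0],[0,[0,0,0.2],0],[0,[0,0,0],0],[0,[0,0,0],0]]'
python3 -m jog '[[0,[0,0,0.06],0],[0,[0,0,0.06],0],[0,[0,0,0.04],0],[0,[0,0,0],0]]'
```

```text
clock: 51.35
eef_pos: [508.9, -89.0, 52.8]
eef_rot: [-3.141, 0.001, -3.079]
wrist_force: [-0.3, -0.1, -0.5]
finger_gap: 0.7
finger_force: 0.0
clock: 51.75
eef_pos: [509.5, -88.9, 45.9]
eef_rot: [-3.141, 0.002, -3.078]
wrist_force: [-5.8, -1.2, 20.0]
finger_gap: 0.5
finger_force: 9.9
```

```bash
python3 -m jog '[[0,[0,0,0.04],0],[0,[0,0,0.04],0],[0,[0,0,0],0]]'
```

```text
clock: 52.05
eef_pos: [510.0, -89.0, 44.9]
eef_rot: [-3.14, 0.004, -3.078]
wrist_force: [-22.4, 2.8, 60.7]
finger_gap: 0.4
finger_force: 30.6
```

```bash
python3 -m jog '[[0,[0,0,-0.08],0],[0,[0,0,-0.05],0],[0,[0,0,0],0]]'; python3 -m jog '[[0,[0,0,-0.04],0],[0,[0,0,0],0]]';python3 -m jog '[[0,[0,0,-0.04],0],[0,[0,0,0],0]]'
python3 -m jog '[[0,[0,0,-0.5],0],[0,[0,0,-0.8],0],[0,[0,0,-0.8],0],[0,[0,0,-0.8],0],[0,[0,0,0],0],[0,[0,0,0],0]]'; python3 cov.py scene pics/c7.png
```

```text
clock: 52.35
eef_pos: [509.2, -88.7, 47.4]
eef_rot: [-3.141, 0.002, -3.078]
wrist_force: [2.7, -2.4, 2.8]
finger_gap: 0.8
finger_force: 1.7
clock: 52.55
eef_pos: [508.8, -88.5, 48.7]
eef_rot: [-3.142, 0.0, -3.078]
wrist_force: [1.2, -0.3, 3.0]
finger_gap: 0.7
finger_force: 1.4
clock: 52.75
eef_pos: [508.5, -88.4, 50.5]
eef_rot: [3.141, -0.0, -3.078]
wrist_force: [0.8, 0.0, 2.1]
finger_gap: 0.9
finger_force: 0.9
clock: 53.35
eef_pos: [508.4, -88.4, 195.3]
eef_rot: [3.141, -0.0, -3.078]
wrist_force: [0.6, -0.4, -1.3]
finger_gap: 0.2
finger_force: 0.0
```

View pics/c7.png

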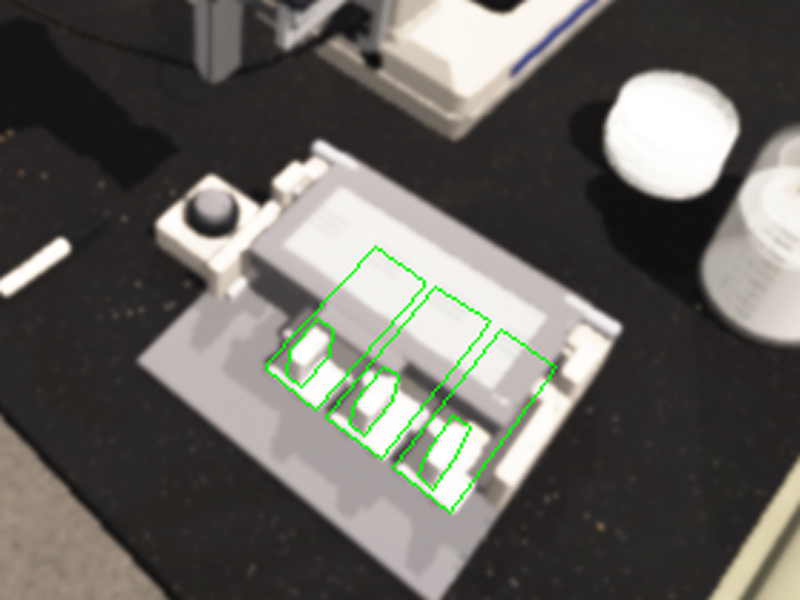

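The spring profile runs from about 52 mm down to a hard stop at 46 mm, so the button was pressed fully in. It is out again, the cover is shut and the carriers are home, so I'm handing in.

```bash
python3 -c "from cell import *; print(sign_off())"
```

```text
the job is handed in; nothing more can be done
None
```

I slid all three carriers home into bays, pressed the cover shut past its catches, pressed the start button fully in so it sprang back out, and handed the job in; `sign_off()` returned no verdict.

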